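Open the fallen tester jar in the counter lane

ROBOT

A 6-joint arm with a two-finger parallel gripper is mounted at the origin on the work surface. World frame = base frame: x ahead of the robot, y to its left, z up, the work surface at z = 0. Lengths are in m, angles in rad, forces in N, time in s.
With the tool pointing down it reaches from about 0.35 to 0.775 m from the base axis. Payload 7.3 kg.
Tool frame: the origin (TCP) lies at the very end of the fingers, on their centre line; the grasp point (between the pads) lies 19 mm behind it (robot.hold_point_z is the distance from the TCP to the grasp point, in m); z points along the fingers, y is the direction in which the jaws open and shut (so a half turn about z gives the same grasp; the last joint's range is limited). The gripper opens to 92 mm and grips with 3 to 60 N. Pads are 19 mm wide; open, the fingers measure 130 mm over their backs; the gripper's body (75 mm by 190 mm) begins 47 mm behind the grasp point.
Start: joints at [0.99, 0.342, 1.524, -0, 1.275, -0.146], TCP at [0.221, 0.476, 0.227] pointing down, gripper open.
Joint ranges: [-2.53, 2.53], [-0.77, 2.02], [0.04, 2.7], [-1, 4.14], [0.28, 2.66], [-3.11, 3.11]. Speed limits (rad/s): [2.57, 2.57, 3.14, 3.14, 3.14, 3.14].

INTERFACE

Orientations are given as [roll, pitch, yaw] about the fixed x, y, z axes, in that order (R = Rz(yaw) Ry(pitch) Rx(roll)).
In Python, from cell import monitor, viewer, robot gives the robot as it stands.
- The arm moves only by the tool move_arm, never from a script. Its argument "deltas" is a list of rows, each an object of numbers: "x", "y", "z": the shift along the tool's x, y, z in m; "wx", "wy", "wz": the turn, a rotation vector about the tool's x, y, z in degrees; "hand": the opening, from 0 (shut) to 1 (fully open). In form: [{"x": .., "y": .., "z": .., "wx": .., "wy": .., "wz": .., "hand": ..}, ...]. A call has 1 to 8 rows; each row is the pose to reach, as a shift and turn from the pose commanded when the call began, along the tool's axes at that moment; what a row does not reach only later rows make up. A row lasts 1/8 s, in which the tool goes at most 62.5 mm and 10.7 degrees, less where a joint would pass 70% of its speed; a pose out of reach is approached as far as the arm can. A call with a gripper value outside its range is refused whole. The fingers move at their own pace and stop on an object; "grip_force" is the grip in N (left out, the last holds). Time passes only in rows, so rows that repeat a pose let the fingers close. It gives the time, the measured TCP pose, the force and the opening at its end, in the units of the state.
- monitor.observe(): the state, without advancing time (a new reading comes with each control period).
- viewer.read_camera(name): name is "side" or "top"; returns the picture (400x640x3 uint8, red, green, blue); there is no depth.
- viewer.camera_params(name): a dict with "camera_matrix" (3x3 intrinsics, pixels), "R" (3x3) and "t" (3): a world point X has camera coordinates R X + t. Camera axes: x right, y down, z forward; pixel columns grow to the right and rows downward; lengths in m; the calibration is good to about 2 mm. A picture is of the moment at which its call begins. camera_params takes no time and is no camera call.
- robot.hand_in(): hands the job in, once; it reports no verdict.
The state is a dict: "time": time; "qpos": joint angles; "qvel": joint speeds; "joint_efforts": joint torques, N m; "tool_pos": TCP position; "tool_rot": TCP orientation; "contact_force": force on the tool from outside, world axes, zero at the start; "torque": the same for the moment, N m; "opening": finger opening in m.
Only numpy, scipy, OpenCV 4.12 (cv2) and the standard library are available. Lean on these libraries where they do the work, as an engineer would, in place of code of your own. Each camera call takes 0.05 s, during which the arm holds its last target. There are 200 camera calls.

TASK

The tester jar has fallen over in its display lane on the sampling counter. Stand it back upright on the lane's floor in the gap between its neighbours, then, with the lane's rails bracing the square jar and the jar staying down on the floor, unscrew its tight cap until the threads let go. Finish still holding the cap level just above the jar's open mouth, clear of it by no more than a few centimetres, and leave the other jars and everything else on the counter where they are.

Things in the scene. Friction and masses are not known exactly. Their poses are not given: they have to be found in the camera images.
- jar_center (a point): the fallen tester jar: black plastic, blue label, square body 60 x 60 mm with flat sides, about 0.3 kg. This point is on its long axis, 52 mm from its underside; z axis from base to mouth, x and y square to the flat sides. At the start it lies on a flat side in the lane, lengthwise, base towards the lane's -y end, cap towards its +y end
- jar_mouth (a point): the centre of that jar's mouth (top of its neck), 104 mm from its underside on its axis; same axes as jar_center
- cap_center (a point): the tester jar's grey ribbed screw cap, round, 54 mm across, 23 mm tall, a separate part (30 g) screwed tight on the neck. This point is its centre, half-way up; shut, it lies on the jar's axis 99.5 mm from the jar's underside. z axis out of its top; its x axis lines up with the jar's x axis while tight
- cap_edge (a point): the centre of the cap's open lower edge, 11.5 mm below cap_center; while shut, 88 mm from the jar's underside and 16 mm below the mouth
- lane: fixed display lane: aluminium channel along its own y axis, pale floor 3 mm above the counter, 64 mm wide and 478 mm long inside, side rails 4 mm thick with tops 19 mm above the counter, end plates 43 mm tall. Origin: centre of its underside. Jars stand in it with 2 mm to spare each side: the rails stop a standing jar turning after 0.1 rad
- neighbour1_center (a point): a shut jar of the same make standing upright in the lane (the one nearest the lane's -y end); this point is its centre, half of its 111 mm height, z axis up
- neighbour2_center (a point): a shut jar of the same make standing upright in the lane (next to it, on the fallen jar's base side); this point is its centre, half of its 111 mm height, z axis up
- neighbour3_center (a point): a shut jar of the same make standing upright in the lane (at the lane's +y end, on the fallen jar's cap side); this point is its centre, half of its 111 mm height, z axis up
- big_tub: black round tub, 124 mm across, 165 mm tall, blue label; stands behind the lane. Bystander; origin at the centre of its underside
- shaker: clear drinking shaker with a black screw top, 93 mm across, 200 mm tall; stands behind the lane. Bystander; origin at the centre of its underside
- tin: round steel tin, 75 mm across, 60 mm tall; stands behind the lane. Bystander; origin at the centre of its underside
- marker: thick marker pen, 133 mm long, 15 mm thick, lying behind the lane. Bystander; origin under its middle
- phone: black phone, 152 x 74 x 9 mm, lying flat. Bystander; origin at the centre of its underside
- scoop: white measuring scoop, a 42 mm cup 34 mm high with a flat 70 mm handle. Bystander; origin at the centre of its underside
- jar: the same tester jar; origin at the centre of its underside, axes as jar_center. The square body reaches 76 mm up, a low shoulder to 82 mm, then a round neck to the mouth at 104 mm; 111 mm over the cap's top
- cap: the same cap; origin at the centre of its open lower edge. Right-hand thread: it unscrews anticlockwise seen from above. It is tight: turning takes 0.4 to 0.5 N m all the way, without rising; after 1.15 rad (66 degrees) its three lugs are clear and it lifts straight off; a stop bars turning past about 1.8 rad. Lifted too early it takes the jar with it
There are look-alikes about, which are no part of the job. What is shaped like the jar but orange is not meant.

How it is judged:
By the outcome, as a careful person would: the job done as asked, in the order asked, and still so for the second after the job is handed in, while the arm keeps its last pose, push and grip.
It also fails if it takes over 58 s, if anything falls off the work surface, if the arm or the gripper's body presses on something with over 40 N, if the wrist force passes 120 N, or if a joint passes its speed limit or range.

## Working session

There is one attempt and no reset: what is moved stays moved. The work goes in short steps, Python scripts to look and compute and a tool call to move; the robot and the scene stay as the last step left them, time stands still between calls to the robot, and variables do not carry over. Pictures are saved under pics/ and viewed, about 8 in all and at most 12, crops included, and the job is handed in when it is done.

Besides the shell and the picture viewer there is one more tool, called after "Request:" as name(argument=value, ...) on one line, values as JSON. move_arm: Moves the arm, as the interface text tells. Its arguments: {"type":"object","properties":{"deltas":{"type":"array","items":{"type":"object","properties":{"x":{"type":"number"},"y":{"type":"number"},"z":{"type":"number"},"wx":{"type":"number"},"wy":{"type":"number"},"wz":{"type":"number"},"hand":{"type":"number"}}}},"grip_force":{"type":"number"}},"required":["deltas"]}

```bash
mkdir -p pics; ls; python3 - <<'E'
from cell import monitor, viewer, robot
import cv2,numpy as np
for n in ("top","side"):
    im=viewer.read_camera(n); cv2.imwrite(f"pics/{n}0.png",im[...,::-1])
    p=viewer.camera_params(n); print(n,{k:np.round(v,4).tolist() for k,v in p.items()})
s=monitor.observe(); print(s)
print(robot.hold_point_z)
E
```

```text
pics
top {'camera_matrix': [[464.3449, 0.0, 313.6972], [0.0, 464.3449, 190.5788], [0.0, 0.0, 1.0]], 'R': [[0.0021, -1.0, 0.0011], [-0.9773, -0.0023, -0.2119], [0.2119, -0.0006, -0.9773]], 't': [0.0056, 0.5443, 1.0623]}
side {'camera_matrix': [[453.0801, 0.0, 317.3026], [0.0, 453.0801, 200.7501], [0.0, 0.0, 1.0]], 'R': [[-0.9483, -0.3173, 0.0092], [-0.2317, 0.6718, -0.7036], [0.2171, -0.6693, -0.7105]], 't': [0.5121, 0.1764, 1.012]}
{'time': 0.1, 'qpos': array([ 9.90024213e-01,  3.42686631e-01,  1.52492001e+00,  8.54525161e-06,
        1.27541436e+00, -1.46010826e-01]), 'qvel': array([-0.00091949, -0.0008105 , -0.0022029 ,  0.00129997, -0.00110726,
       -0.00051249]), 'joint_efforts': array([ 1.81706477e-03, -4.32004166e+01, -2.44694942e+01,  7.18339719e-02,
        5.25452360e-02, -3.39233009e-05]), 'tool_pos': array([0.22090597, 0.47585771, 0.22609755]), 'tool_rot': array([-3.14018069e+00, -2.15899257e-04,  2.70682872e+00]), 'contact_force': array([ 0.04860069,  0.06054596, -0.14818163]), 'torque': array([-0.0224868 ,  0.01073208, -0.03326137]), 'opening': 0.0915557236831304}
0.0188
```

View pics/top0.png

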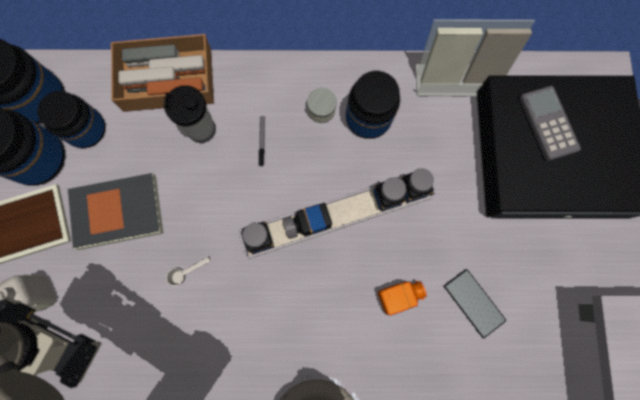

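View pics/side0.png

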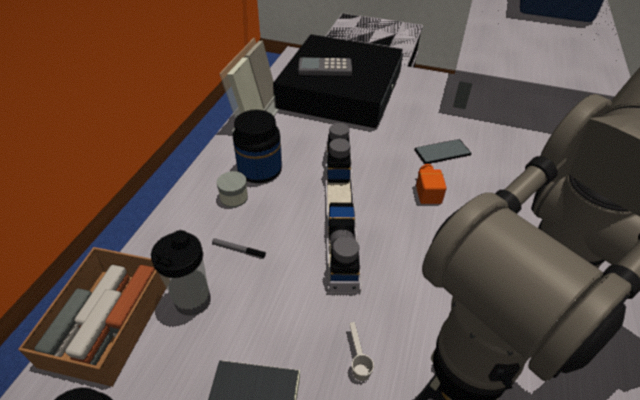

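The top view shows the lane running from (243,240) to (433,190). The fallen jar is at about (305,222) with its cap at (290,227). neighbour3 is at (256,236), and neighbours 2 and 1 are at (392,190) and (420,182). Next I'll zoom in on the lane.

```bash
cat > h.py <<'E'
from cell import monitor, viewer, robot
import cv2,numpy as np
def ray(n,u,v,z):
    p=viewer.camera_params(n);K,R,t=(np.array(p[k],float) for k in("camera_matrix","R","t"))
    c=-R.T@t; d=R.T@np.linalg.solve(K,[u,v,1]); return c+d*(z-c[2])/d[2]
def proj(n,X):
    p=viewer.camera_params(n);K,R,t=(np.array(p[k],float) for k in("camera_matrix","R","t"))
    x=K@(R@np.array(X)+t); return x[:2]/x[2]
def crop(n,x0,y0,x1,y1,f,name,pts=()):
    im=viewer.read_camera(n)[...,::-1]
    o=cv2.resize(im[y0:y1,x0:x1],None,fx=f,fy=f,interpolation=cv2.INTER_CUBIC)
    for X in pts:
        q=(proj(n,X)-[x0,y0]+.5)*f-.5
        cv2.circle(o,tuple(int(round(a)) for a in q),2,(0,255,0),-1)
    cv2.imwrite("pics/"+name,o)
E
python3 - <<'E'
from h import *
crop("top",235,160,440,260,3.9,"t1.png")
a=ray("top",243.5,246,0.019);b=ray("top",432,192,0.019);print(a,b)
E
```

```text
[0.41418162 0.17751394 0.019     ] [ 0.54983481 -0.28888894  0.019     ]
```

View pics/t1.png

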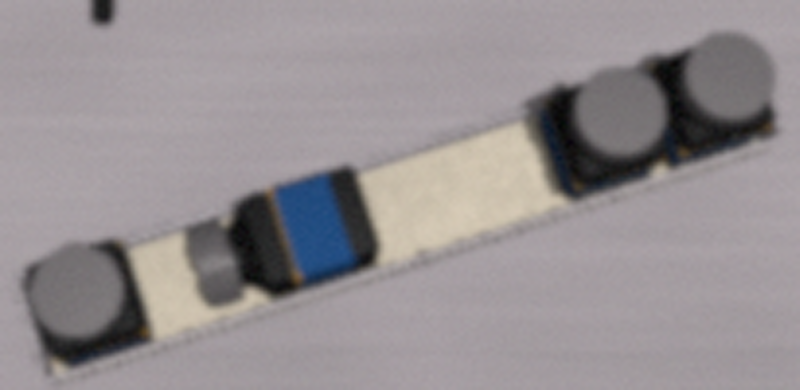

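```bash
python3 - <<'E'
from h import *
P=lambda u,v,z:ray("top",235+u/3.9,160+v/3.9,z)
n1,n2,n3=[P(*c,.114) for c in((728,78),(621,112),(77,291))]
d=(n3-n1)/np.linalg.norm(n3-n1); print("n",n1,n2,n3,"dir",d,"lane yaw",np.arctan2(-d[0],d[1]))
nx=np.array([d[1],-d[0],0])  # lane x
def sx(p): return np.round([(p-n1)@d,(p-n1)@nx],4)
print("n2",sx(n2),"n3",sx(n3))
for nm,c,z in [("base up",(350,168),.063),("base lo",(368,250),.063),("sh up",(262,196),.063),("sh lo",(297,285),.063),("capend",(192,232),.06),("capend lo",(210,300),.04),("floor up1",(190,222),.003),("floor up2",(450,143),.003),("fl N2",(553,170),.003),("lane end lo",(775,130),.043),("lane end",(48,375),.019),("lo edge", (60,381),.0),("lo edge2",(765,148),0)]:
    p=P(*c,z); print(nm,np.round(p,4),sx(p))
im=viewer.read_camera("side")[...,::-1]
o=cv2.resize(im[110:310,290:390],None,fx=3,fy=3,interpolation=cv2.INTER_CUBIC); cv2.imwrite("pics/s1.png",o)
E
```

```text
n [ 0.55768332 -0.24174077  0.114     ] [ 0.53697207 -0.17784161  0.114     ] [0.43072575 0.13891362 0.114     ] dir [-0.31639099  0.94862888  0.        ] lane yaw 0.32192261017530266
n2 [0.0672 0.0006] n3 [ 0.4013 -0.    ]
base up [ 0.5127 -0.0197  0.063 ] [0.2249 0.0276]
base lo [ 0.4621 -0.0304  0.063 ] [ 0.2307 -0.0238]
sh up [0.4952 0.0341 0.063 ] [0.2815 0.028 ]
sh lo [0.4407 0.0126 0.063 ] [ 0.2782 -0.0305]
capend [0.4734 0.0767 0.06  ] [0.3288 0.0208]
capend lo [0.4342 0.0662 0.04  ] [ 0.3312 -0.0197]
floor up1 [0.4885 0.0817 0.003 ] [0.3287 0.0367]
floor up2 [ 0.5407 -0.086   0.003 ] [0.1531 0.0332]
fl N2 [ 0.5231 -0.1523  0.003 ] [ 0.0958 -0.0046]
lane end lo [ 0.5414 -0.2866  0.043 ] [-0.0374 -0.0297]
lane end [0.3896 0.1674 0.019 ] [ 0.4413 -0.0299]
lo edge [0.3873 0.1624 0.    ] [ 0.4373 -0.0338]
lo edge2 [ 0.5385 -0.2909  0.    ] [-0.0406 -0.0338]
```

View pics/s1.png

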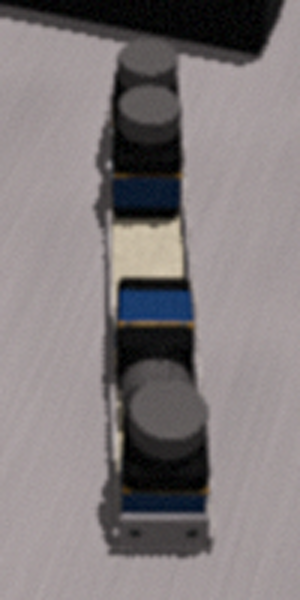

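The side view shows the jar lying with its base towards neighbour 2 (blue label at crop (155,305)) and its cap in front of neighbour 3. My plan is to grip the jar's flat sides with the tool tilted -32°, lift it, rotate it 90° about the lane's x axis, and set it down further along the lane at s≈0.30.

```bash
cat >> h.py <<'E'
from scipy.spatial.transform import Rotation as Ro
N1=np.array([.5577,-.2417,0]); D=np.array([-.3164,.9486,0]); LX=np.array([.9486,.3164,0]); YAW=np.arctan2(.9486,-.3164)
def tool():
    s=monitor.observe(); return s,np.array(s["tool_pos"]),Ro.from_euler("xyz",s["tool_rot"])
def go(s,z,t,lat=0,yaw=0):
    """delta to bring the grasp point to lane coords s,lat,z with tilt t (deg), extra yaw (deg)"""
    st,p,R=tool(); T=Ro.from_euler("z",YAW+np.radians(yaw))*Ro.from_euler("x",np.pi)*Ro.from_euler("y",t,degrees=True)
    q=N1+D*s+LX*lat+[0,0,z]+.0188*T.apply([0,0,1])
    print("dxyz mm",np.round(R.inv().apply(q-p)*1000,1),"w deg",np.round(np.degrees((R.inv()*T).as_rotvec()),2))
def where():
    st,p,R=tool(); g=p-.0188*R.apply([0,0,1]); T=Ro.from_euler("z",YAW)*Ro.from_euler("x",np.pi)
    r=(T.inv()*R).as_euler("yxz",degrees=True)
    print("t",round(st["time"],2),"grasp s,lat,z mm",np.round([1000*(g-N1)@D,1000*(g-N1)@LX,1000*g[2]],1),"tilt,x,wz",np.round(r,2),"F",np.round(st["contact_force"],1),"M",np.round(st["torque"],2),"open",round(st["opening"]*1000,1),"q",np.round(st["qpos"],2))
E
python3 - <<'E'
from h import *
where(); go(.272,.20,0); go(.272,.20,-32)
E
```

```text
t 0.2 grasp s,lat,z mm [787.3 -92.3 245.1] tilt,x,wz [ 1.000e-02  5.000e-02 -4.664e+01] F [-0.2  0.3  0.1] M [ 0.01 -0.02 -0.01] open 91.8 q [ 0.99  0.34  1.52 -0.    1.28 -0.15]
dxyz mm [-420.9 -311.3   45.3] w deg [-5.000e-02  1.000e-02  4.664e+01]
dxyz mm [-427.8 -318.5   42.5] w deg [ 12.97 -30.18  45.41]
```

Request:
move_arm(deltas=[{"x": -0.05,"y": -0.038,"z": 0,"wz": 6},{"x": -0.1,"y": -0.076,"z": 0,"wz": 12},{"x": -0.15,"y": -0.113,"z": 0,"wz": 18},{"x": -0.2,"y": -0.15,"z": 0,"wz": 24},{"x": -0.25,"y": -0.187,"z": 0,"wz": 30},{"x": -0.3,"y": -0.224,"z": 0,"wz": 36},{"x": -0.35,"y": -0.26,"z": 0,"wz": 41},{"x": -0.4,"y": -0.3,"z": 0,"wz": 46.6}])

```text
schema error: expected keys x, y, z, wx, wy, wz, hand
```

```bash
python3 - <<'E'
from h import *
where(); go(.272,.20,-32); go(.272,.12,-32)
E
```

```text
t 0.2 grasp s,lat,z mm [787.3 -92.3 245.1] tilt,x,wz [ 1.000e-02  5.000e-02 -4.664e+01] F [-0.2  0.3  0.1] M [ 0.01 -0.02 -0.01] open 91.8 q [ 0.99  0.34  1.52 -0.    1.28 -0.15]
dxyz mm [-427.8 -318.5   42.5] w deg [ 12.97 -30.18  45.41]
dxyz mm [-427.8 -318.4  122.5] w deg [ 12.97 -30.18  45.41]
```

Request:
move_arm(deltas=[{"x": -0.05,"y": -0.038,"z": 0,"wx": 0,"wy": 0,"wz": 6,"hand": 1},{"x": -0.1,"y": -0.076,"z": 0,"wx": 0,"wy": 0,"wz": 12,"hand": 1},{"x": -0.15,"y": -0.113,"z": 0,"wx": 0,"wy": 0,"wz": 18,"hand": 1},{"x": -0.2,"y": -0.15,"z": 0,"wx": 0,"wy": 0,"wz": 24,"hand": 1},{"x": -0.25,"y": -0.187,"z": 0,"wx": 0,"wy": 0,"wz": 30,"hand": 1},{"x": -0.3,"y": -0.224,"z": 0,"wx": 0,"wy": 0,"wz": 36,"hand": 1},{"x": -0.35,"y": -0.26,"z": 0,"wx": 0,"wy": 0,"wz": 41,"hand": 1},{"x": -0.4,"y": -0.3,"z": 0,"wx": 0,"wy": 0,"wz": 46.6,"hand": 1}])

```text
time: 1.2
tool_pos: [0.4576, 0.035, 0.2268]
tool_rot: [3.141, -0.0, 1.89]
contact_force: [-0.4, 1.1, -0.2]
opening: 0.0919
```

```bash
python3 - <<'E'
from h import *
where(); go(.272,.20,-32); go(.272,.12,-32)
E
```

```text
t 1.2 grasp s,lat,z mm [294.2  -7.4 245.6] tilt,x,wz [ 0.   -0.03  0.15] F [-0.4  1.1 -0.2] M [-0.03  0.    0.01] open 91.9 q [-0.09  0.22  1.69  0.    1.23 -0.41]
dxyz mm [-32.1   7.5  42.7] w deg [-1.0e-02 -3.2e+01 -1.5e-01]
dxyz mm [-32.2   7.4 122.7] w deg [-1.0e-02 -3.2e+01 -1.5e-01]
```

Request:
move_arm(deltas=[{"x": -0.008,"y": 0.002,"z": 0.02,"wx": 0,"wy": -8,"wz": 0,"hand": 1},{"x": -0.016,"y": 0.004,"z": 0.045,"wx": 0,"wy": -16,"wz": 0,"hand": 1},{"x": -0.024,"y": 0.006,"z": 0.07,"wx": 0,"wy": -24,"wz": 0,"hand": 1},{"x": -0.032,"y": 0.0075,"z": 0.1,"wx": 0,"wy": -32,"wz": -0.1,"hand": 1},{"x": -0.032,"y": 0.0075,"z": 0.122,"wx": 0,"wy": -32,"wz": -0.1,"hand": 1},{"x": -0.032,"y": 0.0075,"z": 0.122,"wx": 0,"wy": -32,"wz": -0.1,"hand": 1}])

```text
time: 1.95
tool_pos: [0.4731, 0.0091, 0.1033]
tool_rot: [-3.136, 0.558, 1.899]
contact_force: [-0.8, 0.5, 0.3]
opening: 0.092
```

```bash
python3 - <<'E'
from h import *
where(); go(.272,.047,-32)
crop("top",215,130,415,280,4,"t2.png",[N1+D*.272+[0,0,.063]])
where()
E
```

```text
t 1.95 grasp s,lat,z mm [274.7  -0.9 119.2] tilt,x,wz [-31.96   0.26  -0.18] F [-0.8  0.5  0.3] M [ 0.24  0.18 -0.03] open 92.0 q [ 0.21  0.45  1.93 -0.77  0.86  0.43]
dxyz mm [35.9  1.2 62.7] w deg [-0.12 -0.04  0.28]
t 2.0 grasp s,lat,z mm [ 2.743e+02 -1.000e-01  1.205e+02] tilt,x,wz [-31.99   0.11  -0.15] F [1.  0.  0.2] M [ 0.24  0.08 -0.01] open 91.6 q [ 0.21  0.44  1.93 -0.77  0.86  0.43]
```

View pics/t2.png

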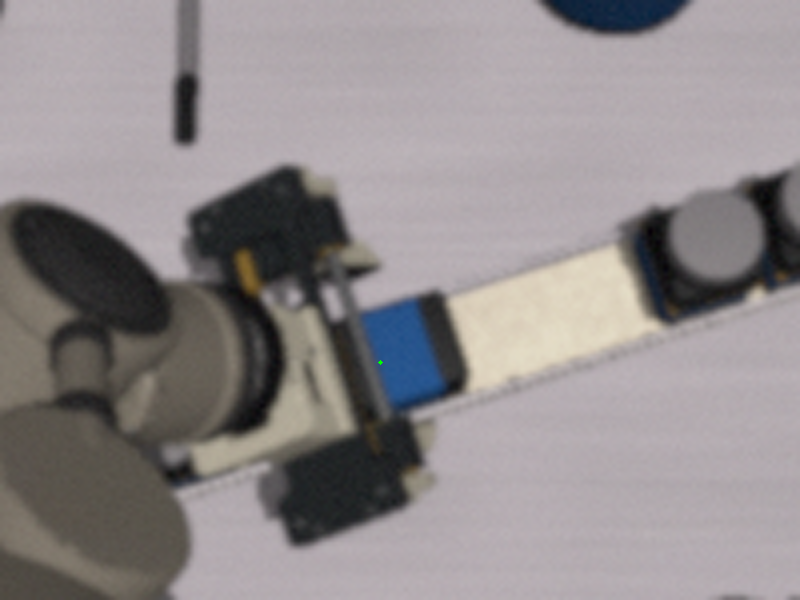

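The top view shows the open fingers straddling the jar's blue label, with tips near (360,255) and (430,430). They are centred on the jar, so I'll descend.

Request:
move_arm(deltas=[{"x": 0.012,"y": 0,"z": 0.021,"wx": 0,"wy": 0,"wz": 0.1,"hand": 1},{"x": 0.024,"y": 0,"z": 0.042,"wx": 0,"wy": 0,"wz": 0.1,"hand": 1},{"x": 0.036,"y": 0,"z": 0.062,"wx": 0,"wy": 0,"wz": 0.1,"hand": 1},{"x": 0.036,"y": 0,"z": 0.063,"wx": 0,"wy": 0,"wz": 0.1,"hand": 1},{"x": 0.036,"y": 0,"z": 0.063,"wx": 0,"wy": 0,"wz": 0.1,"hand": 1}], grip_force=45)

```text
time: 2.62
tool_pos: [0.4759, 0.0061, 0.0336]
tool_rot: [3.139, 0.559, 1.891]
contact_force: [0.7, 0.8, -0.4]
opening: 0.092
```

```bash
python3 - <<'E'
from h import *
where(); go(.272,.047,-32)
E
```

```text
t 2.62 grasp s,lat,z mm [270.9   0.8  49.5] tilt,x,wz [-3.203e+01 -1.500e-01 -2.000e-02] F [ 0.7  0.8 -0.4] M [0.23 0.15 0.01] open 92.0 q [ 0.21  0.58  1.98 -0.91  0.73  0.62]
dxyz mm [ 2.2 -0.9  1.6] w deg [ 0.14  0.03 -0.06]
```

Now I'll close the fingers gently, then grip at full force.

Request:
move_arm(deltas=[{"x": 0.002,"y": 0,"z": 0.001,"wx": 0,"wy": 0,"wz": 0,"hand": 0.5},{"x": 0.002,"y": 0,"z": 0.001,"wx": 0,"wy": 0,"wz": 0,"hand": 0.5},{"x": 0.002,"y": 0,"z": 0.001,"wx": 0,"wy": 0,"wz": 0,"hand": 0.5},{"x": 0.002,"y": 0,"z": 0.001,"wx": 0,"wy": 0,"wz": 0,"hand": 0.5},{"x": 0.002,"y": 0,"z": 0.001,"wx": 0,"wy": 0,"wz": 0,"hand": 0.5},{"x": 0.002,"y": 0,"z": 0.001,"wx": 0,"wy": 0,"wz": 0,"hand": 0.5}], grip_force=10)

```text
time: 3.38
tool_pos: [0.4756, 0.0078, 0.0307]
tool_rot: [3.139, 0.559, 1.893]
contact_force: [2.1, 3.1, 3.6]
opening: 0.06
```

```bash
python3 - <<'E'
from h import *
where()
E
```

```text
t 3.38 grasp s,lat,z mm [272.6   1.   46.6] tilt,x,wz [-32.    -0.14  -0.1 ] F [2.1 3.1 3.6] M [ 0.37 -0.42  0.36] open 60.0 q [ 0.21  0.59  1.98 -0.91  0.73  0.63]
```

Request:
move_arm(deltas=[{"x": 0,"y": 0,"z": 0,"wx": 0,"wy": 0,"wz": 0,"hand": 0.5},{"x": 0,"y": 0,"z": 0,"wx": 0,"wy": 0,"wz": 0,"hand": 0.5},{"x": -0.005,"y": 0,"z": -0.008,"wx": 0,"wy": 0,"wz": 0,"hand": 0.5},{"x": -0.016,"y": 0,"z": -0.026,"wx": 0,"wy": 0,"wz": 0,"hand": 0.5},{"x": -0.03,"y": 0,"z": -0.048,"wx": 0,"wy": 0,"wz": 0,"hand": 0.5},{"x": -0.045,"y": 0,"z": -0.072,"wx": 0,"wy": 0,"wz": 0,"hand": 0.5},{"x": -0.053,"y": 0,"z": -0.085,"wx": 0,"wy": 0,"wz": 0,"hand": 0.5}], grip_force=45)

```text
time: 4.25
tool_pos: [0.4733, 0.0072, 0.1305]
tool_rot: [-3.14, 0.558, 1.893]
contact_force: [-0.1, 0.2, -3.6]
opening: 0.0598
```

```bash
python3 - <<'E'
from h import *
where()
go(.285,.16,58,.001)
E
```

```text
t 4.25 grasp s,lat,z mm [272.7  -1.3 146.4] tilt,x,wz [-3.195e+01  9.000e-02  3.000e-02] F [-0.1  0.2 -3.6] M [0.5  0.26 0.02] open 59.8 q [ 0.21  0.4   1.91 -0.73  0.91  0.37]
dxyz mm [ 22.    2.2 -36.8] w deg [-9.000e-02  8.995e+01 -5.000e-02]
```

Request:
move_arm(deltas=[{"x": 0.003,"y": 0,"z": -0.005,"wx": 0,"wy": 9,"wz": 0,"hand": 0.5},{"x": 0.006,"y": 0,"z": -0.01,"wx": 0,"wy": 18,"wz": 0,"hand": 0.5},{"x": 0.009,"y": 0.001,"z": -0.015,"wx": 0,"wy": 27,"wz": 0,"hand": 0.5},{"x": 0.012,"y": 0.001,"z": -0.019,"wx": 0,"wy": 36,"wz": 0,"hand": 0.5},{"x": 0.014,"y": 0.001,"z": -0.023,"wx": 0,"wy": 45,"wz": 0,"hand": 0.5},{"x": 0.016,"y": 0.001,"z": -0.027,"wx": 0,"wy": 54,"wz": 0,"hand": 0.5},{"x": 0.018,"y": 0.002,"z": -0.03,"wx": 0,"wy": 63,"wz": 0,"hand": 0.5},{"x": 0.02,"y": 0.002,"z": -0.034,"wx": 0,"wy": 72,"wz": 0,"hand": 0.5}])

```text
time: 5.25
tool_pos: [0.4648, 0.0409, 0.1482]
tool_rot: [-3.141, -0.704, 1.892]
contact_force: [-0.4, 0.5, -5.4]
opening: 0.0596
```

```bash
python3 - <<'E'
from h import *
where()
go(.291,.12,58,.001)
E
```

```text
t 5.25 grasp s,lat,z mm [285.3   1.3 162.6] tilt,x,wz [ 4.031e+01  4.000e-02 -2.000e-02] F [-0.4  0.5 -5.4] M [-0.86 -0.28  0.02] open 59.6 q [-0.42  0.56  1.64  0.5   1.47 -0.93]
dxyz mm [-17.5  -0.3  35.2] w deg [-0.04 17.69 -0.02]
```

Request:
move_arm(deltas=[{"x": -0.003,"y": 0,"z": 0.008,"wx": 0,"wy": 9,"wz": 0,"hand": 0.5},{"x": -0.007,"y": 0,"z": 0.016,"wx": 0,"wy": 17.7,"wz": 0,"hand": 0.5},{"x": -0.012,"y": 0,"z": 0.025,"wx": 0,"wy": 17.7,"wz": 0,"hand": 0.5},{"x": -0.0175,"y": 0,"z": 0.035,"wx": 0,"wy": 17.7,"wz": 0,"hand": 0.5},{"x": -0.0175,"y": 0,"z": 0.035,"wx": 0,"wy": 17.7,"wz": 0,"hand": 0.5},{"x": -0.0175,"y": 0,"z": 0.035,"wx": 0,"wy": 17.7,"wz": 0,"hand": 0.5}])

```text
time: 6.0
tool_pos: [0.4627, 0.0503, 0.1115]
tool_rot: [3.138, -1.005, 1.898]
contact_force: [0.3, -0.4, -4.2]
opening: 0.0596
```

```bash
python3 - <<'E'
from h import *
where()
go(.291,.075,58,.001)
a=viewer.read_camera("top")[120:270,215:415,::-1]; b=viewer.read_camera("side")[90:320,270:420,::-1]
f=lambda m,s:cv2.resize(m,None,fx=s,fy=s,interpolation=cv2.INTER_CUBIC)
a=f(a,2.25);b=f(b,2.25); h=max(a.shape[0],b.shape[0])
pad=lambda m:cv2.copyMakeBorder(m,0,h-m.shape[0],0,0,cv2.BORDER_CONSTANT)
cv2.imwrite("pics/c3.png",np.hstack([pad(a),pad(b)])); print(h)
E
```

```text
t 6.0 grasp s,lat,z mm [291.2   2.2 121.6] tilt,x,wz [57.58 -0.11 -0.12] F [ 0.3 -0.4 -4.2] M [-1.05 -0.33 -0.03] open 59.6 q [-0.49  0.76  1.61  0.62  1.61 -1.08]
dxyz mm [-39.3  -1.3  24.8] w deg [-0.04  0.42  0.16]
518
```

View pics/c3.png

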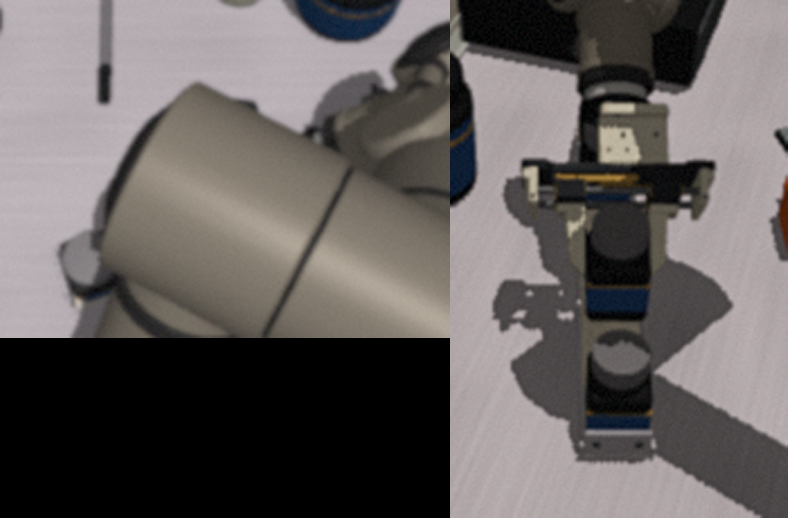

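The side view shows the jar upright in the grip at (618,255) over the lane, with the gripper clear of neighbours 2 and 3. I'll lower it.

Request:
move_arm(deltas=[{"x": -0.01,"y": -0.0005,"z": 0.006,"wx": 0,"wy": 0.2,"wz": 0,"hand": 0.5},{"x": -0.02,"y": -0.001,"z": 0.0125,"wx": 0,"wy": 0.4,"wz": 0.1,"hand": 0.5},{"x": -0.03,"y": -0.001,"z": 0.019,"wx": 0,"wy": 0.4,"wz": 0.1,"hand": 0.5},{"x": -0.039,"y": -0.001,"z": 0.025,"wx": 0,"wy": 0.4,"wz": 0.1,"hand": 0.5},{"x": -0.039,"y": -0.001,"z": 0.025,"wx": 0,"wy": 0.4,"wz": 0.1,"hand": 0.5},{"x": -0.039,"y": -0.001,"z": 0.025,"wx": 0,"wy": 0.4,"wz": 0.1,"hand": 0.5}])

```text
time: 6.85
tool_pos: [0.4616, 0.0499, 0.0644]
tool_rot: [-3.14, -1.014, 1.891]
contact_force: [0.3, 1.2, -4.5]
opening: 0.0598
```

```bash
python3 - <<'E'
from h import *
where()
go(.291,.075,58,.001);go(.291,.056,58,.001)
b=viewer.read_camera("side"); where(); b=b[160:290,310:410,::-1]
cv2.imwrite("pics/s4.png",cv2.resize(b,None,fx=4.5,fy=4.5,interpolation=cv2.INTER_CUBIC))
E
```

```text
t 6.85 grasp s,lat,z mm [291.1   1.1  74.4] tilt,x,wz [5.811e+01 5.000e-02 0.000e+00] F [ 0.3  1.2 -4.5] M [-1.09 -0.38 -0.01] open 59.8 q [-0.49  0.85  1.62  0.62  1.54 -1.13]
dxyz mm [ 0.5 -0.1 -0.4] w deg [-0.03 -0.11 -0.04]
dxyz mm [-15.7  -0.    9.6] w deg [-0.03 -0.11 -0.04]
t 6.9 grasp s,lat,z mm [291.    1.1  74.5] tilt,x,wz [ 5.809e+01  3.000e-02 -0.000e+00] F [-0.2  0.5 -3.7] M [-1.05 -0.24 -0.01] open 60.2 q [-0.49  0.85  1.62  0.62  1.54 -1.13]
```

View pics/s4.png

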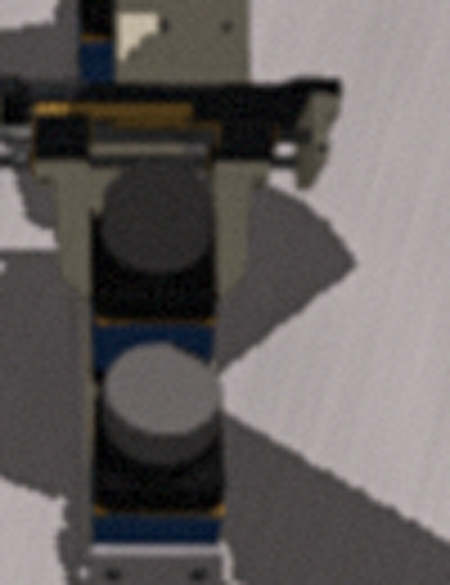

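The jar is upright and lined up with the lane and with neighbour 3. I'll keep lowering.

Request:
move_arm(deltas=[{"x": -0.005,"y": 0,"z": 0.003,"wx": 0,"wy": -0.1,"wz": 0,"hand": 0.5},{"x": -0.01,"y": 0,"z": 0.006,"wx": 0,"wy": -0.1,"wz": 0,"hand": 0.5},{"x": -0.0145,"y": 0,"z": 0.009,"wx": 0,"wy": -0.1,"wz": 0,"hand": 0.5},{"x": -0.0145,"y": 0,"z": 0.009,"wx": 0,"wy": -0.1,"wz": 0,"hand": 0.5},{"x": -0.0145,"y": 0,"z": 0.009,"wx": 0,"wy": -0.1,"wz": 0,"hand": 0.5}])

```text
time: 7.52
tool_pos: [0.4614, 0.0499, 0.0473]
tool_rot: [-3.14, -1.013, 1.891]
contact_force: [0.6, 0.1, -3.5]
opening: 0.0596
```

```bash
python3 - <<'E'
from h import *
where();go(.291,.053,58,.001)
E
```

```text
t 7.53 grasp s,lat,z mm [291.1   1.   57.2] tilt,x,wz [58.01  0.06 -0.  ] F [ 0.6  0.1 -3.5] M [-1.14 -0.3  -0.06] open 59.6 q [-0.49  0.88  1.62  0.62  1.52 -1.14]
dxyz mm [-3.7  0.1  2.2] w deg [-0.03 -0.01 -0.05]
```

Request:
move_arm(deltas=[{"x": -0.0013,"y": 0,"z": 0.0008,"wx": 0,"wy": 0,"wz": 0,"hand": 0.5},{"x": -0.0026,"y": 0,"z": 0.0016,"wx": 0,"wy": 0,"wz": 0,"hand": 0.5},{"x": -0.0034,"y": 0,"z": 0.0021,"wx": 0,"wy": 0,"wz": 0,"hand": 0.5},{"x": -0.0034,"y": 0,"z": 0.0021,"wx": 0,"wy": 0,"wz": 0,"hand": 0.5}])

```text
time: 8.02
tool_pos: [0.4614, 0.0498, 0.0432]
tool_rot: [-3.14, -1.013, 1.891]
contact_force: [0.6, 0.0, -4.2]
opening: 0.06
```

```bash
python3 - <<'E'
from h import *
where()
E
```

```text
t 8.03 grasp s,lat,z mm [291.1   0.9  53.2] tilt,x,wz [58.01  0.06  0.  ] F [ 0.6  0.  -4.2] M [-1.16 -0.34 -0.01] open 60.0 q [-0.49  0.88  1.62  0.62  1.51 -1.15]
```

Request:
move_arm(deltas=[{"x": -0.0008,"y": 0,"z": 0.0005,"wx": 0,"wy": 0,"wz": 0,"hand": 0.5},{"x": -0.0017,"y": 0,"z": 0.001,"wx": 0,"wy": 0,"wz": 0,"hand": 0.5},{"x": -0.0017,"y": 0,"z": 0.001,"wx": 0,"wy": 0,"wz": 0,"hand": 0.5}])

```text
time: 8.4
tool_pos: [0.4615, 0.0498, 0.0427]
tool_rot: [-3.141, -1.014, 1.892]
contact_force: [-0.5, -2.7, 6.5]
opening: 0.0598
```

```bash
python3 - <<'E'
from h import *
where()
E
```

```text
t 8.4 grasp s,lat,z mm [291.    1.   52.7] tilt,x,wz [5.812e+01 1.000e-02 0.000e+00] F [-0.5 -2.7  6.5] M [-0.12  0.32  0.23] open 59.8 q [-0.49  0.88  1.62  0.62  1.51 -1.15]
```

Request:
move_arm(deltas=[{"x": 0.0008,"y": 0,"z": -0.0005,"wx": 0,"wy": 0,"wz": 0,"hand": 0.65},{"x": 0.0008,"y": 0,"z": -0.0005,"wx": 0,"wy": 0,"wz": 0,"hand": 0.8},{"x": 0.0008,"y": 0,"z": -0.0005,"wx": 0,"wy": 0,"wz": 0,"hand": 1},{"x": 0.0008,"y": 0,"z": -0.0005,"wx": 0,"wy": 0,"wz": 0,"hand": 1},{"x": 0.0008,"y": 0,"z": -0.0005,"wx": 0,"wy": 0,"wz": 0,"hand": 1}], grip_force=10)

```text
time: 9.02
tool_pos: [0.4615, 0.0498, 0.0422]
tool_rot: [-3.14, -1.012, 1.891]
contact_force: [0.1, -0.4, 0.1]
opening: 0.0907
```

```bash
python3 - <<'E'
from h import *
where()
b=viewer.read_camera("side"); where(); b=b[160:290,310:410,::-1]
cv2.imwrite("pics/s5.png",cv2.resize(b,None,fx=4.5,fy=4.5,interpolation=cv2.INTER_CUBIC))
E
```

```text
t 9.03 grasp s,lat,z mm [291.    1.   52.2] tilt,x,wz [58.01  0.06 -0.  ] F [ 0.1 -0.4  0.1] M [-0.47 -0.09 -0.  ] open 90.7 q [-0.49  0.88  1.62  0.62  1.51 -1.15]
t 9.07 grasp s,lat,z mm [291.    0.9  52.2] tilt,x,wz [58.01  0.06  0.  ] F [ 0.5 -0.2 -0.3] M [-0.5  -0.12  0.05] open 91.1 q [-0.49  0.88  1.62  0.62  1.51 -1.15]
```

View pics/s5.png

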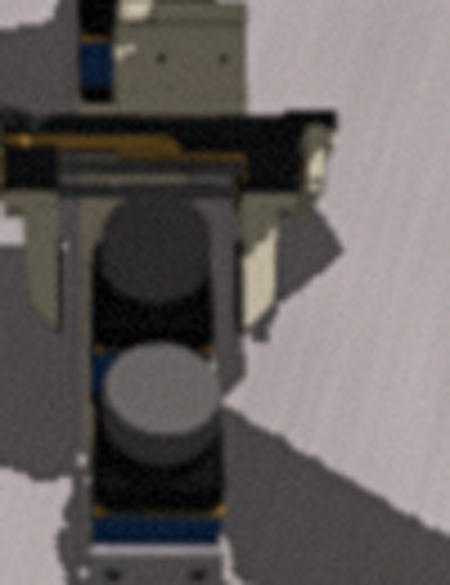

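The jar is released and standing in the lane at (155,280), just behind neighbour 3. I'll withdraw upward.

Request:
move_arm(deltas=[{"x": 0.004,"y": 0,"z": -0.005,"wx": 0,"wy": 0,"wz": 0,"hand": 1},{"x": 0.015,"y": 0,"z": -0.015,"wx": 0,"wy": 0,"wz": 0,"hand": 1},{"x": 0.032,"y": 0,"z": -0.027,"wx": 0,"wy": 0,"wz": 0,"hand": 1},{"x": 0.053,"y": 0,"z": -0.041,"wx": 0,"wy": 0,"wz": 0,"hand": 1},{"x": 0.078,"y": 0,"z": -0.057,"wx": 0,"wy": 0,"wz": 0,"hand": 1},{"x": 0.104,"y": 0,"z": -0.073,"wx": 0,"wy": 0,"wz": 0,"hand": 1},{"x": 0.12,"y": 0,"z": -0.083,"wx": 0,"wy": 0,"wz": 0,"hand": 1}])

```text
time: 9.95
tool_pos: [0.4639, 0.0432, 0.1903]
tool_rot: [3.14, -1.01, 1.895]
contact_force: [-0.1, 0.1, -0.3]
opening: 0.0916
```

```bash
python3 - <<'E'
from h import *
where(); go(.24,.21,0)
E
```

```text
t 9.95 grasp s,lat,z mm [284.    1.2 200.3] tilt,x,wz [57.89 -0.06 -0.  ] F [-0.1  0.1 -0.3] M [-0.52 -0.16 -0.  ] open 91.6 q [-0.5   0.65  1.56  0.63  1.75 -0.99]
dxyz mm [-31.2  -1.2 -51.2] w deg [ 5.000e-02 -5.789e+01  4.000e-02]
```

Request:
move_arm(deltas=[{"x": -0.02,"y": 0,"z": -0.025,"wx": 0,"wy": -8.3,"wz": 0,"hand": 1},{"x": -0.04,"y": 0,"z": -0.05,"wx": 0,"wy": -16.6,"wz": 0,"hand": 1},{"x": -0.056,"y": 0,"z": -0.075,"wx": 0,"wy": -25,"wz": 0,"hand": 1},{"x": -0.07,"y": 0,"z": -0.1,"wx": 0,"wy": -33,"wz": 0,"hand": 1},{"x": -0.08,"y": -0.001,"z": -0.12,"wx": 0,"wy": -41.5,"wz": 0,"hand": 1},{"x": -0.088,"y": -0.001,"z": -0.14,"wx": 0,"wy": -50,"wz": 0,"hand": 1},{"x": -0.09,"y": -0.001,"z": -0.145,"wx": 0,"wy": -57.9,"wz": 0,"hand": 1},{"x": -0.09,"y": -0.001,"z": -0.145,"wx": 0,"wy": -57.9,"wz": 0,"hand": 1}])

```text
time: 10.95
tool_pos: [0.5162, -0.1172, 0.1895]
tool_rot: [-3.141, -0.002, 1.895]
contact_force: [0.6, 1.2, 0.7]
opening: 0.0921
```

```bash
python3 - <<'E'
from h import *
where()
crop("top",225,160,345,260,6,"t6.png",[N1+D*.305+[0,0,.114],N1+D*.4013+[0,0,.114]])
E
```

```text
t 10.95 grasp s,lat,z mm [1.311e+02 1.000e-01 2.083e+02] tilt,x,wz [ 0.13  0.03 -0.12] F [0.6 1.2 0.7] M [-0.01  0.02 -0.  ] open 92.1 q [-0.37  0.38  1.57  0.    1.19 -0.69]
```

View pics/t6.png

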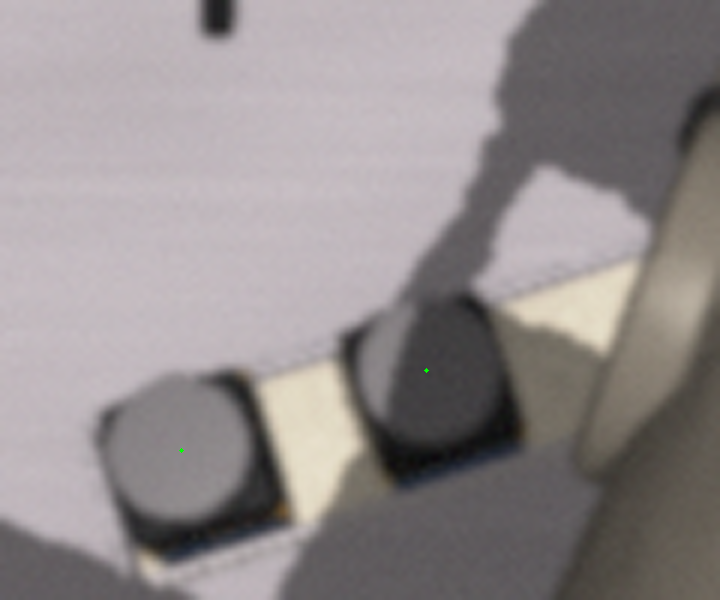

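The jar stands upright with its cap centre at about (429,372), within 1 mm of the predicted dot at s=0.305, and neighbour 3 hasn't moved. I'll go over the cap.

```bash
python3 - <<'E'
from h import *
go(.3045,.16,0,0); go(.3045,.106,0,0)
E
```

```text
dxyz mm [173.7   0.2  48.6] w deg [-0.05 -0.23  0.07]
dxyz mm [173.5   0.3 102.6] w deg [-0.05 -0.23  0.07]
```

Request:
move_arm(deltas=[{"x": 0.045,"y": 0,"z": 0,"wx": 0,"wy": 0,"wz": 0,"hand": 1},{"x": 0.09,"y": 0,"z": 0,"wx": 0,"wy": 0,"wz": 0,"hand": 1},{"x": 0.135,"y": 0,"z": 0,"wx": 0,"wy": 0,"wz": 0,"hand": 1},{"x": 0.1735,"y": 0,"z": 0.01,"wx": 0,"wy": -0.1,"wz": 0,"hand": 1},{"x": 0.1735,"y": 0,"z": 0.03,"wx": 0,"wy": -0.1,"wz": 0,"hand": 1},{"x": 0.1735,"y": 0,"z": 0.05,"wx": 0,"wy": -0.1,"wz": 0,"hand": 1},{"x": 0.1735,"y": 0,"z": 0.05,"wx": 0,"wy": -0.1,"wz": 0,"hand": 1}])

```text
time: 11.88
tool_pos: [0.461, 0.0455, 0.1375]
tool_rot: [-3.136, -0.003, 1.891]
contact_force: [0.5, 0.2, -0.4]
opening: 0.092
```

```bash
python3 - <<'E'
from h import *
where(); go(.3045,.1055,0,0)
E
```

```text
t 11.88 grasp s,lat,z mm [303.   -0.8 156.3] tilt,x,wz [0.18 0.3  0.08] F [ 0.5  0.2 -0.4] M [-0.05  0.02  0.06] open 92.0 q [-0.07  0.33  1.81  0.    1.   -0.39]
dxyz mm [ 1.2  1.1 50.8] w deg [-0.3  -0.18 -0.08]
```

Request:
move_arm(deltas=[{"x": 0.001,"y": 0.0005,"z": 0.015,"wx": 0,"wy": 0,"wz": 0,"hand": 1},{"x": 0.001,"y": 0.0005,"z": 0.032,"wx": 0,"wy": 0,"wz": 0,"hand": 1},{"x": 0.001,"y": 0.0005,"z": 0.046,"wx": 0,"wy": 0,"wz": 0,"hand": 1},{"x": 0.001,"y": 0.0005,"z": 0.052,"wx": 0,"wy": 0,"wz": 0,"hand": 1},{"x": 0.001,"y": 0.0005,"z": 0.053,"wx": 0,"wy": 0,"wz": 0,"hand": 1},{"x": 0.001,"y": 0.0005,"z": 0.053,"wx": 0,"wy": 0,"wz": 0,"hand": 1}])

```text
time: 12.62
tool_pos: [0.4623, 0.0469, 0.0862]
tool_rot: [-3.141, 0.0, 1.893]
contact_force: [0.9, 0.1, 0.4]
opening: 0.0918
```

```bash
python3 - <<'E'
from h import *
where(); go(.3045,.1055,0,0)
E
```

```text
t 12.62 grasp s,lat,z mm [303.9   0.8 105. ] tilt,x,wz [-0.01  0.02  0.  ] F [0.9 0.1 0.4] M [-0.06 -0.02 -0.01] open 91.8 q [-0.06  0.41  1.87 -0.    0.86 -0.39]
dxyz mm [ 0.6 -0.8 -0.5] w deg [-0.02  0.01 -0.  ]
```

Request:
move_arm(deltas=[{"x": 0.0005,"y": 0,"z": 0,"wx": 0,"wy": 0,"wz": 0,"hand": 0.4},{"x": 0.0005,"y": 0,"z": 0,"wx": 0,"wy": 0,"wz": 0,"hand": 0.4},{"x": 0.0005,"y": 0,"z": 0,"wx": 0,"wy": 0,"wz": 0,"hand": 0.4},{"x": 0.0005,"y": 0,"z": 0,"wx": 0,"wy": 0,"wz": 0,"hand": 0.4},{"x": 0.0005,"y": 0,"z": 0,"wx": 0,"wy": 0,"wz": 0,"hand": 0.4},{"x": 0.0005,"y": 0,"z": 0,"wx": 0,"wy": 0,"wz": 0,"hand": 0.4},{"x": 0.0005,"y": 0,"z": 0,"wx": 0,"wy": 0,"wz": 0,"hand": 0.4}], grip_force=10)

```text
time: 13.5
tool_pos: [0.462, 0.0474, 0.0859]
tool_rot: [-3.141, 0.0, 1.893]
contact_force: [1.4, 0.3, 0.6]
opening: 0.0542
```

```bash
python3 - <<'E'
from h import *
where()
E
```

```text
t 13.5 grasp s,lat,z mm [304.5   0.7 104.7] tilt,x,wz [-0.    0.03 -0.  ] F [1.4 0.3 0.6] M [ 0.12 -0.21 -0.04] open 54.2 q [-0.06  0.41  1.87 -0.    0.86 -0.38]
```

Request:
move_arm(deltas=[{"x": 0,"y": 0,"z": 0,"wx": 0,"wy": 0,"wz": 0,"hand": 0.4},{"x": 0,"y": 0,"z": 0.0005,"wx": 0,"wy": 0,"wz": 0,"hand": 0.4},{"x": 0,"y": 0,"z": 0.001,"wx": 0,"wy": 0,"wz": -4,"hand": 0.4},{"x": 0,"y": 0,"z": 0.001,"wx": 0,"wy": 0,"wz": -8,"hand": 0.4},{"x": 0,"y": 0,"z": 0.001,"wx": 0,"wy": 0,"wz": -12,"hand": 0.4},{"x": 0,"y": 0,"z": 0.001,"wx": 0,"wy": 0,"wz": -16,"hand": 0.4},{"x": 0,"y": 0,"z": 0.001,"wx": 0,"wy": 0,"wz": -20,"hand": 0.4}], grip_force=60)

```text
time: 14.38
tool_pos: [0.4628, 0.048, 0.0858]
tool_rot: [3.14, 0.0, 2.243]
contact_force: [1.2, 4.6, 8.2]
opening: 0.0535
```

```bash
python3 - <<'E'
from h import *
where()
E
```

```text
t 14.38 grasp s,lat,z mm [304.8   1.6 104.6] tilt,x,wz [-2.000e-02 -1.100e-01 -2.005e+01] F [1.2 4.6 8.2] M [ 0.64 -0.04 -0.46] open 53.5 q [-0.06  0.41  1.87  0.    0.86 -0.74]
```

Reaction torque is 0.46 N m and the push on the jar is 8 N, so the cap is turning. I'll carry on.

Request:
move_arm(deltas=[{"x": 0,"y": 0,"z": 0,"wx": 0,"wy": 0,"wz": -6,"hand": 0.4},{"x": 0,"y": 0,"z": 0,"wx": 0,"wy": 0,"wz": -12,"hand": 0.4},{"x": 0,"y": 0,"z": 0,"wx": 0,"wy": 0,"wz": -18,"hand": 0.4},{"x": 0,"y": 0,"z": 0,"wx": 0,"wy": 0,"wz": -24,"hand": 0.4},{"x": 0,"y": 0,"z": 0,"wx": 0,"wy": 0,"wz": -30,"hand": 0.4},{"x": 0,"y": 0,"z": 0,"wx": 0,"wy": 0,"wz": -36,"hand": 0.4},{"x": 0,"y": 0,"z": 0,"wx": 0,"wy": 0,"wz": -42,"hand": 0.4},{"x": 0,"y": 0,"z": 0,"wx": 0,"wy": 0,"wz": -48,"hand": 0.4}])

```text
time: 15.38
tool_pos: [0.4629, 0.048, 0.0858]
tool_rot: [3.14, 0.002, 3.082]
contact_force: [1.6, 4.7, 8.8]
opening: 0.0534
```

```bash
python3 - <<'E'
from h import *
where()
E
```

```text
t 15.38 grasp s,lat,z mm [304.8   1.7 104.6] tilt,x,wz [-1.100e-01 -6.000e-02 -6.811e+01] F [1.6 4.7 8.8] M [ 0.8  -0.18 -0.48] open 53.4 q [-0.06  0.41  1.87  0.    0.86 -1.57]
```

Request:
move_arm(deltas=[{"x": 0,"y": 0,"z": 0,"wx": 0,"wy": 0,"wz": -5,"hand": 0.4},{"x": 0,"y": 0,"z": 0,"wx": 0,"wy": 0,"wz": -10,"hand": 0.4},{"x": 0,"y": 0,"z": 0,"wx": 0,"wy": 0,"wz": -16,"hand": 0.4},{"x": 0,"y": 0,"z": 0,"wx": 0,"wy": 0,"wz": -16,"hand": 0.4}])

```text
time: 15.88
tool_pos: [0.4628, 0.048, 0.0858]
tool_rot: [3.141, 0.002, -2.924]
contact_force: [0.6, 4.2, 8.2]
opening: 0.0534
```

```bash
python3 - <<'E'
from h import *
where()
E
```

```text
t 15.88 grasp s,lat,z mm [304.8   1.6 104.6] tilt,x,wz [-1.200e-01 -2.000e-02 -8.401e+01] F [0.6 4.2 8.2] M [ 0.74 -0.18 -0.25] open 53.4 q [-0.06  0.41  1.87  0.    0.86 -1.85]
```

Request:
move_arm(deltas=[{"x": 0,"y": 0,"z": -0.0005,"wx": 0,"wy": 0,"wz": -3,"hand": 0.4},{"x": 0,"y": 0,"z": -0.001,"wx": 0,"wy": 0,"wz": -6,"hand": 0.4}])

```text
time: 16.12
tool_pos: [0.4624, 0.048, 0.0862]
tool_rot: [3.141, 0.001, -2.819]
contact_force: [1.8, 4.3, 2.4]
opening: 0.0533
```

```bash
python3 - <<'E'
from h import *
where()
E
```

```text
t 16.12 grasp s,lat,z mm [305.    1.2 105. ] tilt,x,wz [-5.000e-02 -5.000e-02 -9.001e+01] F [1.8 4.3 2.4] M [ 0.83 -0.26 -0.36] open 53.3 q [-0.06  0.41  1.87  0.    0.86 -1.96]
```

Still 2.4 N of downward push. I'll raise by tiny steps and watch the vertical force; if the jar were still attached it would read about -3.4 N.

Request:
move_arm(deltas=[{"x": 0,"y": 0,"z": -0.0004,"wx": 0,"wy": 0,"wz": 0,"hand": 0.4},{"x": 0,"y": 0,"z": -0.0008,"wx": 0,"wy": 0,"wz": 0,"hand": 0.4},{"x": 0,"y": 0,"z": -0.0008,"wx": 0,"wy": 0,"wz": 0,"hand": 0.4}])

```text
time: 16.5
tool_pos: [0.4618, 0.0475, 0.0866]
tool_rot: [3.141, -0.001, -2.82]
contact_force: [0.7, 3.9, 2.3]
opening: 0.0534
```

```bash
python3 - <<'E'
from h import *
where(); viewer.read_camera("side"); where()
E
```

```text
t 16.5 grasp s,lat,z mm [304.7   0.6 105.4] tilt,x,wz [ 5.000e-02 -2.000e-02 -8.995e+01] F [0.7 3.9 2.3] M [ 0.85 -0.19 -0.34] open 53.4 q [-0.06  0.41  1.87 -0.    0.86 -1.95]
t 16.55 grasp s,lat,z mm [304.7   0.6 105.4] tilt,x,wz [ 5.000e-02 -1.000e-02 -8.996e+01] F [1.4 4.5 1.9] M [ 0.88 -0.22 -0.35] open 53.2 q [-0.06  0.41  1.87 -0.    0.86 -1.95]
```

Request:
move_arm(deltas=[{"x": 0,"y": 0,"z": -0.0005,"wx": 0,"wy": 0,"wz": 0,"hand": 0.4},{"x": 0,"y": 0,"z": -0.001,"wx": 0,"wy": 0,"wz": 0,"hand": 0.4},{"x": 0,"y": 0,"z": -0.0015,"wx": 0,"wy": 0,"wz": 0,"hand": 0.4},{"x": 0,"y": 0,"z": -0.0015,"wx": 0,"wy": 0,"wz": 0,"hand": 0.4}])

```text
time: 17.05
tool_pos: [0.4616, 0.0473, 0.088]
tool_rot: [3.142, -0.002, -2.82]
contact_force: [0.1, 2.3, -0.0]
opening: 0.0535
```

```bash
python3 - <<'E'
from h import *
where()
E
```

```text
t 17.05 grasp s,lat,z mm [3.045e+02 3.000e-01 1.068e+02] tilt,x,wz [  0.09  -0.   -90.  ] F [ 0.1  2.3 -0. ] M [ 0.39  0.03 -0.21] open 53.5 q [-0.06  0.41  1.87 -0.    0.87 -1.96]
```

Request:
move_arm(deltas=[{"x": 0,"y": 0,"z": -0.001,"wx": 0,"wy": 0,"wz": 0,"hand": 0.4},{"x": 0,"y": 0,"z": -0.002,"wx": 0,"wy": 0,"wz": 0,"hand": 0.4},{"x": 0,"y": 0,"z": -0.003,"wx": 0,"wy": 0,"wz": 0,"hand": 0.4},{"x": 0,"y": 0,"z": -0.003,"wx": 0,"wy": 0,"wz": 0,"hand": 0.4}])

```text
time: 17.55
tool_pos: [0.4618, 0.0473, 0.0912]
tool_rot: [-3.142, -0.001, -2.82]
contact_force: [0.6, 1.2, -0.2]
opening: 0.0534
```

```bash
python3 - <<'E'
from h import *
where()
E
```

```text
t 17.55 grasp s,lat,z mm [304.5   0.5 110. ] tilt,x,wz [ 5.000e-02  0.000e+00 -9.001e+01] F [ 0.6  1.2 -0.2] M [ 0.2  -0.03 -0.  ] open 53.4 q [-0.06  0.4   1.87 -0.    0.87 -1.96]
```

The torque is gone and the vertical force is about 0, so the cap is free and the jar is staying down. I'll lift it clear.

Request:
move_arm(deltas=[{"x": 0,"y": 0,"z": -0.003,"wx": 0,"wy": 0,"wz": 0,"hand": 0.4},{"x": 0,"y": 0,"z": -0.007,"wx": 0,"wy": 0,"wz": 0,"hand": 0.4},{"x": 0,"y": 0,"z": -0.012,"wx": 0,"wy": 0,"wz": 0,"hand": 0.4},{"x": 0,"y": 0,"z": -0.018,"wx": 0,"wy": 0,"wz": 0,"hand": 0.4},{"x": 0,"y": 0,"z": -0.024,"wx": 0,"wy": 0,"wz": 0,"hand": 0.4},{"x": 0,"y": 0,"z": -0.026,"wx": 0,"wy": 0,"wz": 0,"hand": 0.4},{"x": 0,"y": 0,"z": -0.026,"wx": 0,"wy": 0,"wz": 0,"hand": 0.4},{"x": 0,"y": 0,"z": -0.026,"wx": 0,"wy": 0,"wz": 0,"hand": 0.4}])

```text
time: 18.55
tool_pos: [0.4617, 0.0474, 0.1169]
tool_rot: [3.141, -0.001, -2.82]
contact_force: [-0.7, 0.8, -0.1]
opening: 0.0535
```

```bash
python3 - <<'E'
from h import *
where()
crop("side",270,110,420,300,3.1,"s7.png"); crop("top",200,60,460,270,3,"t7.png")
where()
E
```

```text
t 18.55 grasp s,lat,z mm [304.6   0.4 135.7] tilt,x,wz [ 8.e-02 -1.e-02 -9.e+01] F [-0.7  0.8 -0.1] M [0.09 0.01 0.  ] open 53.5 q [-0.06  0.36  1.84 -0.    0.94 -1.96]
t 18.65 grasp s,lat,z mm [304.6   0.4 135.7] tilt,x,wz [ 8.e-02 -1.e-02 -9.e+01] F [0.3 0.5 0.2] M [ 0.04 -0.01 -0.04] open 53.3 q [-0.06  0.36  1.84 -0.    0.94 -1.96]
```

View pics/s7.png

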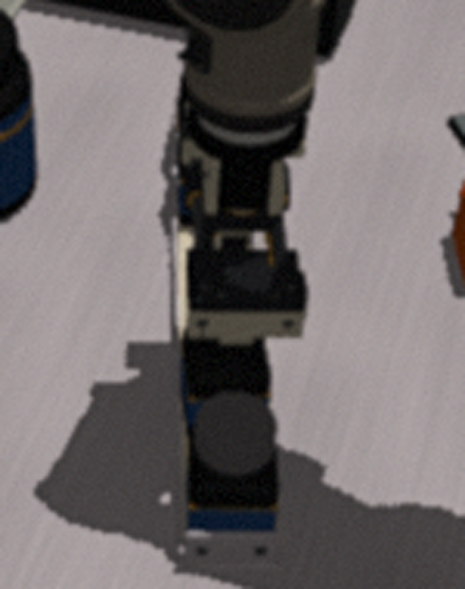

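The side view shows the jar body upright in the lane at (225,375) behind neighbour 3, with the gripper holding the cap above it. I'll check the bystanders from the top once more.

View pics/t7.png

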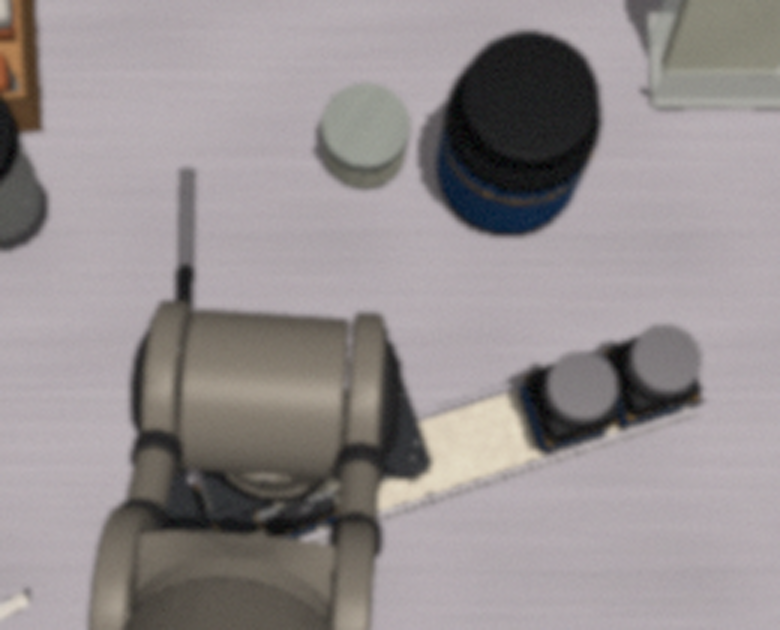

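The tin, tub, marker and neighbours 1 and 2 are where they started. The arm hides the tester jar in this view. I'm handing in.

```bash
python3 - <<'E'
from h import *
where(); print(robot.hand_in())
E
```

```text
t 18.65 grasp s,lat,z mm [304.6   0.4 135.7] tilt,x,wz [ 8.e-02 -1.e-02 -9.e+01] F [0.3 0.5 0.2] M [ 0.04 -0.01 -0.04] open 53.3 q [-0.06  0.36  1.84 -0.    0.94 -1.96]
the job is handed in; nothing more can be done
None
```

I stood the fallen jar upright on the lane floor between neighbours 2 and 3, then unscrewed its cap. I handed in at 18.7 s, still holding the cap above the open jar.

- **Standing the jar up:** I gripped its flat sides, lifted it, turned it 90° and lowered it until the force showed contact with the floor. A top view then showed the cap within about 1 mm of the planned position.
- **Unscrewing:** I turned the gripper 90° anticlockwise against about 0.46–0.48 N m, with roughly 8 N of downward push for most of the turn.
- **Jar stayed down:** When I lifted, the torque fell to zero and the vertical force stayed near 0 N. The jar would have read about -3.4 N, so it did not come up with the cap.
- **Final pose:** The cap is level to within 0.1° by the tool pose and gripped at 53 mm. By calculation its edge is about 15 mm above the mouth; I did not measure this in a picture because the arm hides the mouth from above.
- **Other objects:** The last views showed the neighbours, tub, tin and marker where they started. The phone and scoop were outside or only partly inside those views, but the arm did not go near them.

No check failed or disagreed with another.

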